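# Park the prop motors in a row and close the keeper

## Task

Stand the medium and the small propeller motor (the two on the bench with a slim adapter on top) upright on the rack's lower deck, in one straight row with the large motor already there and parallel to the deck's front edge: large, medium, small towards the sliding keeper, with about 15 mm between neighbouring motor bodies. Then slide the keeper up to the small motor until it touches or all but touches it, without shoving the row together. Leave the large motor and everything else on the bench where they are.

Things in the scene. Friction and masses are not known exactly. Their poses are not given: they have to be found in the camera images.
- rack: Fixed grey rack, 160 x 360 mm, open at front, sides and back. Origin: centre of its underside, on the bench. Its x axis points from its front edge (x = -80 mm, facing the robot) to its back, y along its length to the left seen from the robot, z up. Flat deck without lip, top at z = 30 mm, y from -180 to 180 mm. Two 16 mm posts at x = 70, y = +-165 mm.
- shelf_edge (a point): Middle of the front edge of the rack's wire shelf, at the rack's x = -28, z = 200 mm. The wire shelf hangs over the back of the deck from here to x = 80 mm: underside at z = 192 mm, top at 204 mm. The row stands about under this edge, so a vertical gripper cannot get there: lean it back towards the robot by about 40 degrees.
- motor_large_c (a point): Large motor, already on the deck near its left (+y) end. Dark upright cylinder (body) 56 mm in diameter, 44 mm high; on it a bare metal adapter 14 mm in diameter, 42 mm high (straight for 34 mm, then a rounded tip). Total height 86 mm, 340 g. Point: on its axis, half-way up (43 mm above its foot). Its x and y axes start parallel to the rack's.
- motor_medium_c (a point): Medium motor, loose, upright on the bench: body 48 mm in diameter and 40 mm high, same adapter 14 mm in diameter and 42 mm high on top (straight for 34 mm), total height 82 mm, about 260 g. Point: on its axis, half-way up (41 mm above its foot). Grip it by the adapter, about 26 mm above the top of the body.
- motor_small_c (a point): Small motor, loose, upright on the bench: body 38 mm in diameter and 36 mm high, same adapter 14 mm in diameter and 42 mm high on top (straight for 34 mm), total height 78 mm, about 180 g. Point: on its axis, half-way up (39 mm above its foot). Grip it by the adapter, about 26 mm above the top of the body.
- keeper (a joint): Travel of the keeper, m: 0 to 0.16, it starts near 0 at the rack's right (-y) end and grows as it slides towards the row along the rack's +y. Stays where it is left; about 1.5 N of friction.
- keeper_post (a point): Grip point on the keeper's upright black finger post, 14 mm in diameter: on its axis, 55 mm above the deck; the post's top is 72 mm above the deck. It stands at the rack's x = -60 mm, in front of the wire shelf. Axes as the rack's. The keeper is an aluminium bookend: its pressing face lies 30 mm to the +y side of this point; a foot plate 50 mm wide, 4 mm high, joins them.
- keeper_face (a point): Point on the keeper's pressing face (the +y side of a 5 mm thick upright plate, 45 mm high, from the rack's x = -52 to 32 mm), 23.5 mm above the deck. Axes as the rack's.
- bare_motor: Bystander: short dark motor without adapter, 44 mm in diameter, 30 mm high, with a stub 6 mm high on top. Origin under its centre.
- tape_measure: Bystander: black and yellow tape measure, 62 x 30 x 34 mm. Origin under its centre.
- tape_roll: Bystander: roll of paper tape lying flat, 84 mm in diameter, 24 mm high. Origin under its centre.
- propeller: Bystander: green three-blade propeller lying flat, 165 mm across, 12 mm high. Origin under its centre.
- screwdriver: Bystander: screwdriver lying on the bench.
- glue_bottle: Bystander: white glue bottle, 44 mm in diameter, 110 mm high. Origin under its centre.
- carton: Bystander: open cardboard box 110 x 90 x 50 mm. Origin under its centre.
Things that resemble listed ones, but are neither listed nor needed, are in the scene too. Leave any blue or yellow look-alike of the part that bears motor_large_c alone.

How it is judged:
By the outcome, as a careful person would: the job done as asked, in the order asked, and still so for the second after the job is handed in, with the robot touching nothing.
It also fails if it takes over 56 s, if anything falls off the work surface, if the arm or the gripper's body presses on something with over 40 N, if the wrist force passes 120 N, or if a joint passes its speed limit or range.

## Robot

A 6-joint arm with a two-finger parallel gripper is mounted at the origin on the work surface. World frame = base frame: x ahead of the robot, y to its left, z up, the work surface at z = 0. Lengths are in m, angles in rad, forces in N, time in s.
With the tool pointing down it reaches from about 0.275 to 0.85 m from the base axis. Payload 19 kg.
Tool frame: the origin (TCP) lies midway between the tips of the shut fingers; the grasp point (between the pads) lies 19 mm behind it (grip_point_offset is the distance from the TCP to the grasp point, in m); z points along the fingers, x is the direction in which the jaws open and shut, and the axes are right-handed (so a half turn about z gives the same grasp; the last joint's range is limited). The gripper opens to 85 mm and grips with 20 to 120 N. Pads are 22 mm wide; open, the fingers measure 114 mm over their backs; the gripper's body (76 mm by 85 mm) begins 54 mm behind the grasp point. The pads swing forward as they close: fully open they stand 13 mm farther back than shut.
Start: joints at [-1.31, 0.15, 1.437, -0, 1.554, -0.134], TCP at [0.221, -0.531, 0.231] pointing down, gripper open.
Joint ranges: [-2.8, 2.8], [-0.68, 2.1], [0.12, 2.68], [-1.39, 4.53], [0.16, 2.79], [-2.81, 2.81]. Speed limits (rad/s): [1.89, 1.89, 2.22, 3.01, 3.01, 3.01].

## Interface

Orientations are given as a rotation vector (axis times angle).
In Python, from rig import * gives the robot as it stands.
- The arm moves only by the tool carry_out, never from a script. Its argument "steps" is a list of rows, each an object with "dr": the turn, a rotation vector about the tool's x, y, z in rad, a list of three; "dp": the shift along the tool's x, y, z in mm, a list of three; "claw": the gripper command: -1 is fully open, 1 is shut, values between are in proportion. In form: [{"dr": [wx, wy, wz], "dp": [dx, dy, dz], "claw": claw}, ...]. A call has 1 to 20 rows; each row shifts and turns the commanded pose from where the row before left it, along the tool's axes as they then stand; what a row does not reach is not made up. A row lasts 1/12 s, in which the tool goes at most 41.7 mm and 7.16 degrees, less where a joint would pass 70% of its speed; a pose out of reach is approached as far as the arm can. A call is refused whole if a number of a shift passes 41.7 or a number of a turn 0.125, either way. A call with a gripper value outside its range is refused whole. The fingers move at their own pace and stop on an object; "newtons" is the grip in N (left out, the last holds). Time passes only in rows, so rows that do not move let the fingers close. It gives the time, the measured TCP pose, the force and the opening at its end, in the units of the state.
- state(): the state, without advancing time (a new reading comes with each control period).
- camera(name): name is "side" or "top"; returns the picture (480x640x3 uint8, red, green, blue); there is no depth.
- camera_params(name): a dict with "vfov" (degrees; the focal length in pixels is half the picture's height over the tangent of half this angle, whatever the lens; pixels are square), "cx", "cy" (the principal point, pixels), "T" (4x4, takes a point from camera to world coordinates). Camera axes: x right, y up, looking along -z (the intrinsics and any distortion apply to the point x, -y, -z); pixel columns grow to the right and rows downward; lengths in m; the calibration is good to about 2 mm. A picture is of the moment at which its call begins. camera_params takes no time and is no camera call.
- job_done(): hands the job in, once; it reports no verdict.
The state is a dict: "t": time; "q": joint angles; "joint_velocities": joint speeds; "joint_efforts": joint torques, N m; "position": TCP position; "orientation": TCP orientation; "ft_force": force on the tool from outside, world axes, zero at the start; "torque": the same for the moment, N m; "grip_width": finger opening in m.
Only numpy, scipy, OpenCV 4.12 (cv2) and the standard library are available. Lean on these libraries where they do the work, as an engineer would, in place of code of your own. Each camera call takes 0.05 s, during which the arm holds its last target. There are 200 camera calls.

## Working session

There is one attempt and no reset: what is moved stays moved. The work goes in short steps, Python scripts to look and compute and a tool call to move; the robot and the scene stay as the last step left them, time stands still between calls to the robot, and variables do not carry over. Pictures are saved under pics/ and viewed, about 8 in all and at most 12, crops included, and the job is handed in when it is done.

Besides the shell and the picture viewer there is one more tool, called after "Emit:" as a command line: name --argument value ..., lists and objects as JSON in quotes. carry_out: Moves the arm, as the interface text tells. Its arguments: {"type":"object","properties":{"steps":{"type":"array","items":{"type":"object","properties":{"dr":{"type":"array","items":{"type":"number"}},"dp":{"type":"array","items":{"type":"number"}},"claw":{"type":"number"}}}},"newtons":{"type":"number"}},"required":["steps"]}

```bash
ls; mkdir -p pics
python3 - <<'E'
from rig import *
import cv2
s=state(); print(s)
for n in("side","top"):
    cv2.imwrite(f"pics/{n}0.png",camera(n)[:,:,::-1]); print(n,camera_params(n))
E
```

```text
pics
{'t': 0.0, 'q': array([-1.30997309e+00,  1.50969907e-01,  1.43801485e+00, -8.38984087e-06,
        1.55379936e+00, -1.34023479e-01]), 'joint_velocities': array([ 0.0002242 , -0.00080929, -0.00113833, -0.00045176, -0.00079992,
        0.00017257]), 'joint_efforts': array([ 1.77444552e-03, -7.13051605e+01, -5.70878005e+01, -2.28850145e-04,
        8.88670940e-03,  1.32234918e-04]), 'position': array([ 0.22108691, -0.53053407,  0.23069268]), 'orientation': array([-2.61336145e+00,  1.74213576e+00,  1.41292914e-03]), 'ft_force': array([-0.06525186,  0.12885444,  0.68096829]), 'torque': array([ 0.00298306, -0.007647  ,  0.03384357]), 'grip_width': 0.0851761622842445}
side {'vfov': 42.36654255696862, 'cx': 323.81547752846205, 'cy': 241.11009680779856, 'T': array([[ 0.82126077,  0.3733498 , -0.43144024, -0.15444113],
       [-0.57035225,  0.55727372, -0.60344371, -0.94558917],
       [ 0.01513472,  0.74165756,  0.67060794,  1.17953476],
       [ 0.        ,  0.        ,  0.        ,  1.        ]])}
top {'vfov': 57.854270718221, 'cx': 320.58646729981905, 'cy': 242.33108454784113, 'T': array([[-0.01446673,  0.99173766, -0.12746422,  0.40350496],
       [-0.99976514, -0.01228963,  0.01785004, -0.00570828],
       [ 0.01613607,  0.12769251,  0.99168253,  1.10567843],
       [ 0.        ,  0.        ,  0.        ,  1.        ]])}
```

View pics/side0.png

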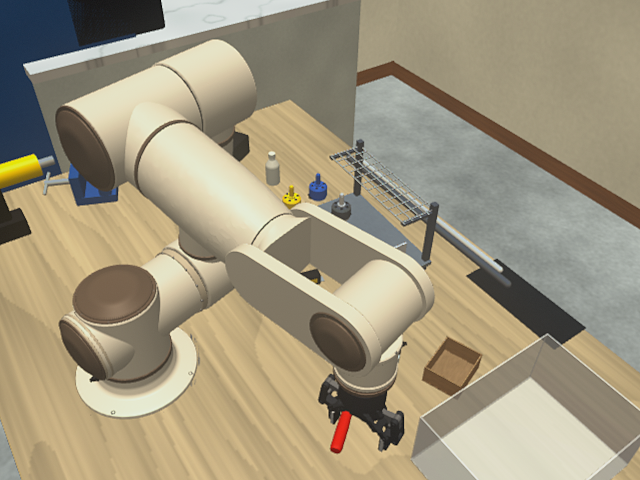

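View pics/top0.png

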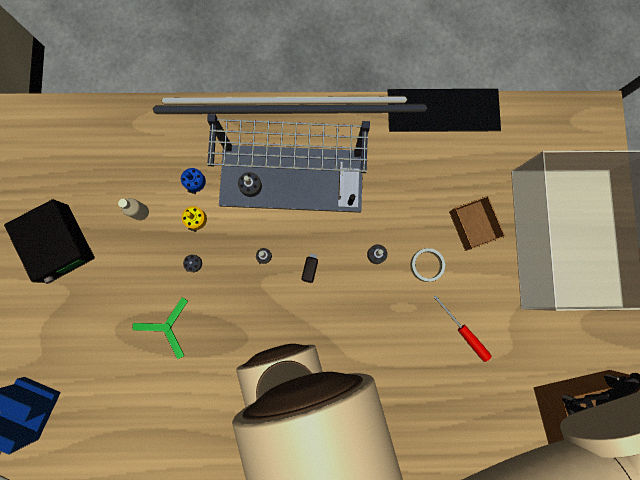

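The top view shows the medium motor at about (377,254), the small one at (264,255), the bare motor at (193,263), blue and yellow look-alikes at (193,180) and (193,218), the large motor on the deck at (250,183), and the keeper at (348,188) with its post at (351,200). In the side view the arm hides most of this. Next I'll measure and take a close crop.

```bash
cat > h.py <<'E'
import numpy as np, cv2
from rig import *
from scipy.spatial.transform import Rotation as R
def K(n):
    p=camera_params(n); f=240/np.tan(np.radians(p["vfov"])/2); return f,p["cx"],p["cy"],p["T"]
def ray(n,u,v,z):
    f,cx,cy,T=K(n); d=T[:3,:3]@np.array([(u-cx)/f,-(v-cy)/f,-1]); o=T[:3,3]
    return o+d*(z-o[2])/d[2]
def proj(n,P):
    f,cx,cy,T=K(n); c=T[:3,:3].T@(np.asarray(P,float)-T[:3,3]); return np.array([cx-f*c[0]/c[2],cy+f*c[1]/c[2]])
E
python3 - <<'E'
from h import *
im=cv2.imread("pics/top0.png")
a=cv2.resize(im[105:285,170:410],None,fx=3.33,fy=3.33,interpolation=cv2.INTER_CUBIC)
cv2.imwrite("pics/crop1.png",a)
for nm,u,v,z in [("deckFL",219,206,.03),("deckFR",361,212,.03),("med",377,254,.06),("small",264,255,.06),("large",250,183,.09),("post",352,200,.1)]: print(nm,ray("top",u,v,z).round(4))
# dark-body masks
hsv=cv2.cvtColor(im,cv2.COLOR_BGR2HSV)
for nm,(u,v) in dict(med=(377,254),small=(264,255)).items():
    w=im[v-18:v+18,u-18:u+18].astype(int); m=((w[:,:,2]-w[:,:,0])<25).astype(np.uint8)
    n,l,st,c=cv2.connectedComponentsWithStats(m); i=1+st[1:,4].argmax(); print(nm,st[i]+[u-18,v-18,0,0,0],c[i]+[u-18,v-18])
E
```

```text
deckFL [0.6371 0.2291 0.03  ]
deckFR [ 0.6177 -0.1282  0.03  ]
med [ 0.5077 -0.1609  0.06  ]
small [0.5088 0.1125 0.06  ]
large [0.6794 0.1429 0.09  ]
post [ 0.6329 -0.0997  0.1   ]
med [367 245  20  19 293] [376.80887372 253.87713311]
small [256 248  16  16 188] [263.2287234  255.38829787]
```

View pics/crop1.png

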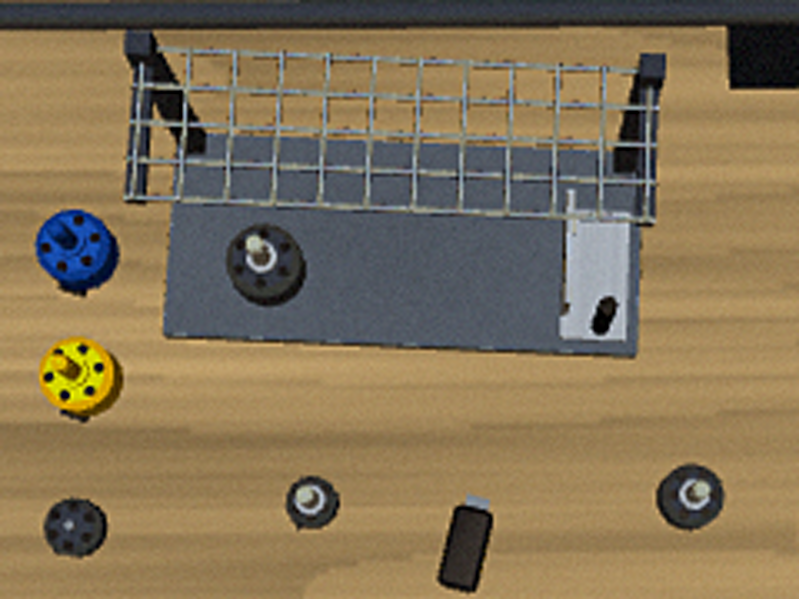

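The crop confirms the choice. Medium is at (377,254) with its adapter leaning right, small at (264,255), both grey with a slim adapter. The bare motor has no adapter, and the blue and yellow ones are decoys. Now for poses and the first move.

```bash
cat >> h.py <<'E'
def rack(fl,fr):
    fl=np.array(fl);fr=np.array(fr); y=(fl-fr)[:2]; L=np.linalg.norm(y); y=y/L; x=np.array([y[1],-y[0]])
    return (fl+fr)[:2]/2+.08*x, x, y, L
def goalR(x,y,lean=40,sgn=1):
    a=np.radians(lean); z=np.r_[x*np.sin(a),-np.cos(a)]; X=sgn*np.r_[y,0]; return np.c_[X,np.cross(z,X),z]
def plan(Rt,grip):
    s=state(); R0=R.from_rotvec(s["orientation"]).as_matrix(); dr=R.from_matrix(R0.T@Rt).as_rotvec()
    tcp=np.asarray(grip)+.019*Rt[:,2]; d=Rt.T@(tcp-s["position"])*1000
    print("turn",dr.round(3),"rows",abs(dr).max()/.12,"| shift mm (goal axes)",d.round(1),"| tcp",tcp.round(4))
E
python3 - <<'E'
from h import *
c=lambda x,y:(170+(x+.5)/3.33-.5,105+(y+.5)/3.33-.5)
o,x,y,L=rack(ray("top",*c(164,337),.03),ray("top",*c(636,357),.03)); print("rack",o,x,y,L)
loc=lambda P:np.array([x@(P[:2]-o),y@(P[:2]-o)]).round(4)
for nm,p,z in [("large",c(265,264),.052),("large tip",c(252,242),.113),("post top",c(608,300),.102),("shelf edge mid",c((130+652)/2,(200+222)/2),.2)]:
    P=ray("top",*p,z); print(nm,P.round(4),loc(P))
for nm,p,z in [("med",(376.8,253.9),.02),("med tip",c(702,490),.08),("small",(263.2,255.4),.018),("small tip",c(308,494),.076)]: print(nm,ray("top",*p,z).round(4))
R0=R.from_rotvec(state()["orientation"]).as_matrix(); print(R0.round(3))
for s in(1,-1): plan(goalR(x,y,40,s),[.508,-.163,.16])
E
```

```text
rack [0.70763629 0.04669822] [ 0.99852764 -0.05424537] [0.05424537 0.99852764] 0.35722062135342036
large [0.6873 0.1504 0.052 ] [-0.0259  0.1024]
large tip [0.6869 0.1506 0.113 ] [-0.0264  0.1026]
post top [ 0.6451 -0.1003  0.102 ] [-0.0544 -0.1502]
shelf edge mid [0.6817 0.0477 0.2   ] [-0.0259 -0.0005]
med [ 0.5119 -0.1664  0.02  ]
med tip [ 0.5109 -0.1664  0.08  ]
small [0.512  0.1193 0.018 ]
small tip [0.512  0.1151 0.076 ]
[[ 0.385 -0.923 -0.   ]
 [-0.923 -0.385  0.001]
 [-0.001 -0.    -1.   ]]
turn [-0.213  0.928 -2.548] rows 21.237178784650713 | shift mm (goal axes) [382.6 158.7 244.5] | tcp [ 0.5202 -0.1637  0.1454]
turn [0.686 0.158 0.43 ] rows 5.718939497882136 | shift mm (goal axes) [-382.6 -158.7  244.5] | tcp [ 0.5202 -0.1637  0.1454]
```

Emit:
carry_out --steps '[{"dr": [0.086,0.02,0.054],"dp": [0,0,0],"claw": -1},{"dr": [0.086,0.02,0.054],"dp": [0,0,0],"claw": -1},{"dr": [0.086,0.02,0.054],"dp": [0,0,0],"claw": -1},{"dr": [0.086,0.02,0.054],"dp": [0,0,0],"claw": -1},{"dr": [0.086,0.02,0.054],"dp": [0,0,0],"claw": -1},{"dr": [0.086,0.02,0.054],"dp": [0,0,0],"claw": -1},{"dr": [0.086,0.02,0.054],"dp": [0,0,0],"claw": -1},{"dr": [0.086,0.02,0.054],"dp": [0,0,0],"claw": -1},{"dr": [0,0,0],"dp": [-30,-10,0],"claw": -1},{"dr": [0,0,0],"dp": [-30,-10,0],"claw": -1},{"dr": [0,0,0],"dp": [-30,-10,0],"claw": -1},{"dr": [0,0,0],"dp": [-30,-10,0],"claw": -1},{"dr": [0,0,0],"dp": [-30,-10,0],"claw": -1},{"dr": [0,0,0],"dp": [-30,-10,0],"claw": -1},{"dr": [0,0,0],"dp": [-30,-10,0],"claw": -1},{"dr": [0,0,0],"dp": [-30,-10,0],"claw": -1}]' --newtons 40

```text
t: 1.43
position: [0.296, -0.293, 0.2823]
orientation: [-1.77, 1.873, -0.686]
ft_force: [1.2, -0.5, 0.7]
grip_width: 0.0854
```

```bash
cat >> h.py <<'E'
O=np.array([.7076,.0467]); X=np.array([.99853,-.05425]); Y=np.array([.05425,.99853]); RT=goalR(X,Y,40,-1)
def W(rx,ry,z): return np.r_[O+rx*X+ry*Y,z]
E
python3 - <<'E'
from h import *
plan(RT,np.array([.5115,-.1664,.067])-.08*RT[:,2])
cv2.imwrite("pics/side1.png",camera("side")[:,:,::-1])
E
```

```text
turn [-0.002 -0.003 -0.001] rows 0.024600889994014427 | shift mm (goal axes) [-138.1  -21.2  237.8] | tcp [ 0.4723 -0.1643  0.1137]
```

View pics/side1.png

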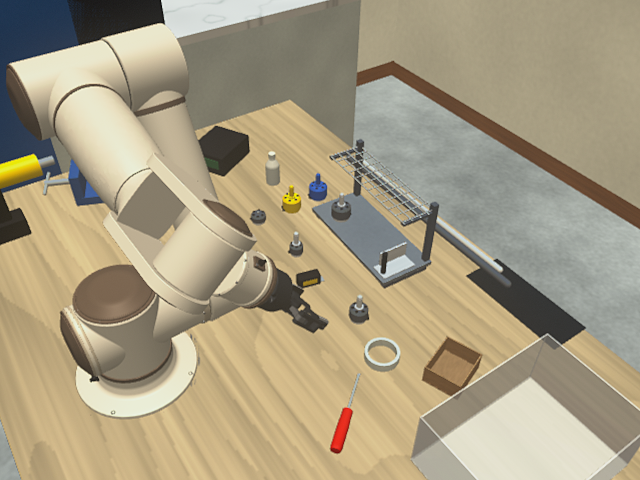

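The side view is now clear: medium at (358,313) with its tip at (360,297), small (296,249), large (341,211), keeper post (383,262). I'll check my top-view estimates against tips found in this view.

Run:
```python
from h import *
im=cv2.imread("pics/side1.png").astype(int)
for nm,P,box in [("med",(.5115,-.1664,.080),(345,290,375,325)),("small",(.512,.117,.076),(283,228,308,257)),("large",W(-.026,.1025,.114),(328,190,356,222)),("deckFL",W(-.08,.18,.03),None),("deckFR",W(-.08,-.18,.03),None),("deckBR",W(.08,-.18,.03),None)]:
    print(nm,"tip/pt proj",proj("side",P).round(1), end=" ")
    if box:
        zt={"med":.04,"small":.036,"large":.074}[nm]; print("bodytop",proj("side",[P[0],P[1],zt]).round(1),end="")
        a,b,c,d=box; w=im[b:d,a:c]; br=(w.sum(2)>420)&(w.max(2)-w.min(2)<40); ys,xs=np.nonzero(br); print(" bright cols",xs.min()+a,xs.max()+a,np.median(xs)+a,"rows",ys.min()+b,ys.max()+b,end="")
        dk=(w.sum(2)<260); ys,xs=np.nonzero(dk); print(" dark cols",np.percentile(xs,2)+a,np.percentile(xs,98)+a,"rows",ys.min()+b,ys.max()+b,end="")
    print()
im=cv2.imread("pics/side1.png"); cv2.imwrite("pics/c2.png",np.hstack([cv2.resize(im[b:b+100,a:a+66],None,fx=5.9,fy=5.9,interpolation=cv2.INTER_CUBIC)[:590] for a,b in((325,235),(310,180))]))
```

```text
med tip/pt proj [359.4 296.1] bodytop [358.5 307.2] bright cols 354 363 359.0 rows 295 309 dark cols 350.0 367.52 rows 303 322
small tip/pt proj [295.8 232.8] bodytop [296.  243.7] bright cols 292 299 296.0 rows 231 245 dark cols 289.0 302.0 rows 242 255
large tip/pt proj [341.6 193.1] bodytop [341.1 204.3] bright cols 329 351 341.0 rows 193 206 dark cols 332.0 355.0 rows 190 219
deckFL tip/pt proj [310.9 207.6] 
deckFR tip/pt proj [382.4 283.4] 
deckBR tip/pt proj [430.9 261.3]
```

Emit:
carry_out --steps '[{"dp": [-17,-2.5,29],"claw": -1},{"dp": [-17,-2.5,29],"claw": -1},{"dp": [-17,-2.5,29],"claw": -1},{"dp": [-17,-2.5,29],"claw": -1},{"dp": [-17,-2.5,29],"claw": -1},{"dp": [-17,-2.5,29],"claw": -1},{"dp": [-18,-3,30],"claw": -1},{"dp": [-18,-3,30],"claw": -1},{"dp": [0,0,0],"claw": -1}]'

```text
$.steps[0]: bad value
```

The two views agree within about 1 px (2 mm). The rows need a `dr`, so I'll resend the move with one.

Emit:
carry_out --steps '[{"dr": [0,0,0],"dp": [-17,-2.5,29],"claw": -1},{"dr": [0,0,0],"dp": [-17,-2.5,29],"claw": -1},{"dr": [0,0,0],"dp": [-17,-2.5,29],"claw": -1},{"dr": [0,0,0],"dp": [-17,-2.5,29],"claw": -1},{"dr": [0,0,0],"dp": [-17,-2.5,29],"claw": -1},{"dr": [0,0,0],"dp": [-17,-2.5,29],"claw": -1},{"dr": [0,0,0],"dp": [-18,-3,30],"claw": -1},{"dr": [0,0,0],"dp": [-18,-3,30],"claw": -1},{"dr": [0,0,0],"dp": [0,0,0],"claw": -1}]'

```text
t: 2.23
position: [0.4713, -0.1616, 0.1126]
orientation: [-1.775, 1.87, -0.677]
ft_force: [-1.5, 1.4, -1.5]
grip_width: 0.0852
```

Run:
```python
from h import *
plan(RT,np.array([.5115,-.1664,.067]))
im=cv2.imread("pics/side1.png"); cv2.imwrite("pics/c2.png",cv2.resize(im[180:300,300:440],None,fx=5,fy=5,interpolation=cv2.INTER_CUBIC))
```

```text
turn [0.002 0.003 0.001] rows 0.02727764134854719 | shift mm (goal axes) [ 2.6 -1.6 79.9] | tcp [ 0.5237 -0.1671  0.0524]
```

View pics/c2.png

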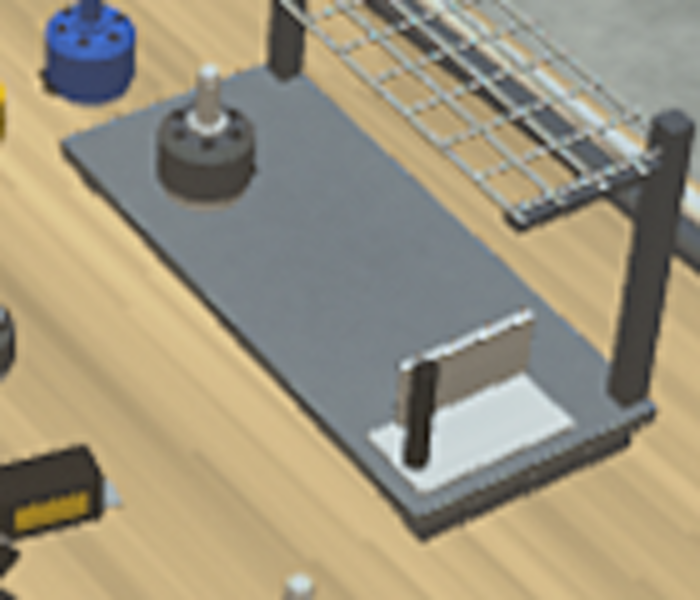

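The crop shows an empty, flat deck. The large motor is at its left end, the keeper at the right with its post at (416,370–460), and the deck's front corners at (64,146) and (420,515). Now to grasp the medium motor.

Emit:
carry_out --steps '[{"dr": [0,0,0],"dp": [2.5,-1.5,20],"claw": -1},{"dr": [0,0,0],"dp": [0,0,20],"claw": -1},{"dr": [0,0,0],"dp": [0,0,20],"claw": -1},{"dr": [0,0,0],"dp": [0,0,20],"claw": -1},{"dr": [0,0,0],"dp": [0,0,0],"claw": -1},{"dr": [0,0,0],"dp": [0,0,0],"claw": 0.6},{"dr": [0,0,0],"dp": [0,0,0],"claw": 0.6},{"dr": [0,0,0],"dp": [0,0,0],"claw": 0.6},{"dr": [0,0,0],"dp": [0,0,0],"claw": 0.6},{"dr": [0,0,0],"dp": [0,0,0],"claw": 0.6},{"dr": [0,0,0],"dp": [0,0,0],"claw": 0.6}]'

```text
t: 3.15
position: [0.5227, -0.1722, 0.0572]
orientation: [-1.77, 1.872, -0.687]
ft_force: [-0.2, 1.4, 1.6]
grip_width: 0.0172
```

Run:
```python
from h import *
s=state(); print(s["grip_width"],s["ft_force"],s["q"].round(2)); plan(RT,np.array([.5115,-.1664,.067]))
a=ray("side",312.4,208.8,.03);b=ray("side",383.6,282.6,.03); print(rack(a,b))
cv2.imwrite("pics/g1.png",np.hstack([cv2.resize(camera("side")[250:350,290:390,::-1],(400,400),interpolation=2),cv2.resize(camera("top")[205:305,325:425,::-1],(400,400),interpolation=2)]))
```

```text
0.01721949326701245 [-0.22337715  1.3980022   1.57120686] [-0.69 -0.07  2.22  0.82  0.54  0.31]
turn [-0.003 -0.003 -0.   ] rows 0.02825282741292766 | shift mm (goal axes) [-5.2  2.5  4.1] | tcp [ 0.5237 -0.1671  0.0524]
(array([0.7100405 , 0.04410148]), array([ 0.99901135, -0.04445585]), array([0.04445585, 0.99901135]), np.float64(0.3523401902855347))
```

View pics/g1.png

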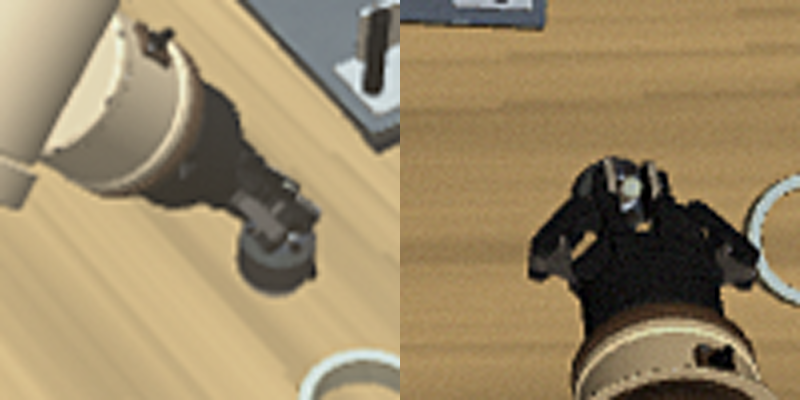

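The fingers straddle the adapter, but claw 0.6 stopped at 17 mm, so they aren't closed yet. The pose readings also jump by several mm, so I'll check for noise before closing.

Run:
```python
from h import *
for i in range(5):
    s=state(); print(s["position"].round(4),s["q"].round(4),s["ft_force"].round(1),s["joint_velocities"].round(3)); camera("side")
# gripper pads centre in top image?
```

```text
[ 0.5227 -0.1721  0.0569] [-0.6886 -0.0696  2.2231  0.8245  0.5437  0.313 ] [0.4 2.4 1.9] [ 0.002  0.006  0.    -0.    -0.003  0.   ]
[ 0.5227 -0.172   0.0568] [-0.6884 -0.0694  2.2231  0.8245  0.5436  0.313 ] [-0.6  2.3  1.9] [ 0.002  0.004 -0.001  0.002 -0.002 -0.   ]
[ 0.5227 -0.172   0.0567] [-0.6884 -0.0693  2.2231  0.8245  0.5435  0.313 ] [-0.7  2.1  1.5] [ 0.003  0.004  0.001 -0.    -0.001 -0.001]
[ 0.5227 -0.172   0.0567] [-0.6884 -0.0691  2.2231  0.8245  0.5435  0.3129] [-0.6  2.2  1.9] [ 0.001  0.001 -0.001  0.002 -0.001  0.   ]
[ 0.5227 -0.172   0.0566] [-0.6884 -0.069   2.2231  0.8245  0.5434  0.3129] [0.4 1.7 2.3] [-0.002  0.003  0.001 -0.001 -0.001 -0.001]
```

Readings are steady; the arm just settles slowly after a move. I'll lower it 4 mm and close fully.

Emit:
carry_out --steps '[{"dr": [0,0,0],"dp": [0,2.6,3.1],"claw": 0.6},{"dr": [0,0,0],"dp": [0,0,0],"claw": 0.6},{"dr": [0,0,0],"dp": [0,0,0],"claw": 1},{"dr": [0,0,0],"dp": [0,0,0],"claw": 1},{"dr": [0,0,0],"dp": [0,0,0],"claw": 1},{"dr": [0,0,0],"dp": [0,0,0],"claw": 1},{"dr": [0,0,0],"dp": [0,0,0],"claw": 1},{"dr": [0,0,0],"dp": [0,0,0],"claw": 1}]' --newtons 50

```text
t: 4.17
position: [0.5227, -0.1721, 0.0525]
orientation: [-1.771, 1.873, -0.686]
ft_force: [0.7, 1.1, -2.5]
grip_width: 0.0128
```

Run:
```python
from h import *
camera("side");s=state(); print(s["grip_width"],s["position"],s["ft_force"]); plan(RT,np.array([.5115,-.1664,.067]))
im=camera("side")
w=im[300:330,340:380].astype(int); dk=(w.sum(2)<330)&(abs(w[:,:,0]-w[:,:,2])<30)
for r in range(8,26,2): xs=np.nonzero(dk[r])[0]; print(r+300,xs.min()+340 if len(xs) else None,xs.max()+340 if len(xs) else None)
```

```text
0.012166957584979371 [ 0.52268235 -0.17211363  0.05252469] [-0.0387729   0.16516425 -3.74976815]
turn [-0.002 -0.003 -0.001] rows 0.02542430687885435 | shift mm (goal axes) [-5.1 -0.5  0.5] | tcp [ 0.5237 -0.1671  0.0524]
308 352 368
310 351 368
312 351 368
314 351 368
316 351 369
318 351 369
320 352 367
322 354 365
324 None None
```

```bash
cat >> h.py <<'E'
def way(*pts):
    s=state(); R0=R.from_rotvec(s["orientation"]).as_matrix(); p=s["position"]; print("at",p.round(4),"w",round(s["grip_width"],4),"f",s["ft_force"].round(1))
    for q in pts: d=R0.T@(np.array(q)-p)*1000; print("to",q,"tool mm",d.round(1),"rows@30",round(abs(d).max()/30,1)); p=np.array(q)
E
python3 - <<'E'
from h import *
way((.5227,-.1721,.125),(.60,.083,.125),(.60,.083,.0965),(.6954,.083,.0965))
E
```

```text
at [ 0.5227 -0.1721  0.0525] w 0.0122 f [-0.7 -0.6 -3.1]
to (0.5227, -0.1721, 0.125) tool mm [  0.2 -46.7 -55.4] rows@30 1.8
to (0.6, 0.083, 0.125) tool mm [-259.1  -48.3   40.1] rows@30 8.6
to (0.6, 0.083, 0.0965) tool mm [-0.1 18.4 21.8] rows@30 0.7
to (0.6954, 0.083, 0.0965) tool mm [ -5.4 -72.8  61.4] rows@30 2.4
```

Emit:
carry_out --steps '[{"dr": [0,0,0],"dp": [0,-7,-8],"claw": 1},{"dr": [0,0,0],"dp": [0,-13,-16],"claw": 1},{"dr": [0,0,0],"dp": [0,-13,-16],"claw": 1},{"dr": [0,0,0],"dp": [0,-13,-15],"claw": 1},{"dr": [0,0,0],"dp": [-12,-2,2],"claw": 1},{"dr": [0,0,0],"dp": [-22,-4,4],"claw": 1},{"dr": [0,0,0],"dp": [-25,-5,4],"claw": 1},{"dr": [0,0,0],"dp": [-25,-5,4],"claw": 1},{"dr": [0,0,0],"dp": [-25,-5,4],"claw": 1},{"dr": [0,0,0],"dp": [-25,-5,4],"claw": 1},{"dr": [0,0,0],"dp": [-25,-5,4],"claw": 1},{"dr": [0,0,0],"dp": [-25,-5,4],"claw": 1},{"dr": [0,0,0],"dp": [-25,-4,4],"claw": 1},{"dr": [0,0,0],"dp": [-22,-4,3],"claw": 1},{"dr": [0,0,0],"dp": [-15,-3,2],"claw": 1},{"dr": [0,0,0],"dp": [-13,-2,2],"claw": 1},{"dr": [0,0,0],"dp": [0,0,0],"claw": 1},{"dr": [0,0,0],"dp": [0,0,0],"claw": 1},{"dr": [0,0,0],"dp": [0,0,0],"claw": 1},{"dr": [0,0,0],"dp": [0,0,0],"claw": 1}]'

```text
t: 5.93
position: [0.6007, 0.0824, 0.1238]
orientation: [-1.77, 1.874, -0.686]
ft_force: [-0.1, -0.5, -2.1]
grip_width: 0.0123
```

Run:
```python
from h import *
a=cv2.resize(camera("side")[160:290,260:390,::-1],(400,400),interpolation=2);b=cv2.resize(camera("top")[155:255,210:310,::-1],(400,400),interpolation=2)
cv2.imwrite("pics/g2.png",np.hstack([a,b]))
way((.60,.083,.0965),(.6954,.083,.0965))
```

```text
at [0.6008 0.0823 0.124 ] w 0.0121 f [ 0.9 -0.6 -3.6]
to (0.6, 0.083, 0.0965) tool mm [-0.7 18.4 20.5] rows@30 0.7
to (0.6954, 0.083, 0.0965) tool mm [ -5.5 -72.8  61.4] rows@30 2.4
```

View pics/g2.png

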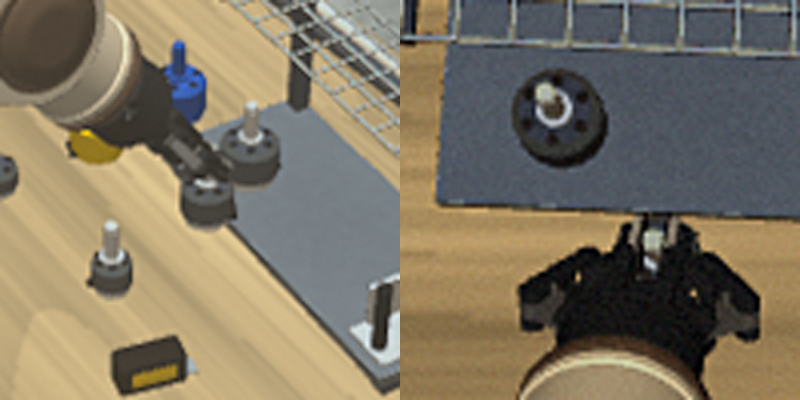

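The medium motor is held upright in front of the rack, with its tip at about top (273,215) and its body at side (327,227). Moving it in over the deck.

Emit:
carry_out --steps '[{"dr": [0,0,0],"dp": [-0.7,9.2,10.3],"claw": 1},{"dr": [0,0,0],"dp": [0,9.2,10.2],"claw": 1},{"dr": [0,0,0],"dp": [-1,-9,8],"claw": 1},{"dr": [0,0,0],"dp": [-1,-14,12],"claw": 1},{"dr": [0,0,0],"dp": [-1,-14,12],"claw": 1},{"dr": [0,0,0],"dp": [-1,-14,12],"claw": 1},{"dr": [0,0,0],"dp": [-1,-12,10],"claw": 1},{"dr": [0,0,0],"dp": [-0.5,-9.8,7.4],"claw": 1},{"dr": [0,0,0],"dp": [0,0,0],"claw": 1},{"dr": [0,0,0],"dp": [0,0,0],"claw": 1},{"dr": [0,0,0],"dp": [0,0,0],"claw": 1},{"dr": [0,0,0],"dp": [0,0,0],"claw": 1}]'

```text
t: 7.03
position: [0.6949, 0.0836, 0.0964]
orientation: [-1.771, 1.873, -0.686]
ft_force: [0.8, -0.3, -3.0]
grip_width: 0.0121
```

Run:
```python
from h import *
print("pre: tip",ray("top",273,215,.15).round(4),"expected .5893 .0829; side",proj("side",(.5893,.0829,.0915)).round(1))
s=camera("side");t=camera("top")
cv2.imwrite("pics/s3.png",s[:,:,::-1]);cv2.imwrite("pics/t3.png",t[:,:,::-1])
way((.6954,.083,.0965),(.6954,.083,.0835))
p=state()["position"]; m=np.r_[p[:2]+[-.0115,.0006],p[2]-.0525]; print("motor",m.round(4))
w=s[180:250,320:385].astype(int)
# row of dark body: print runs
g=w.sum(2)
for nm,P in(("body mid",m+[0,0,.02]),("tip",m+[0,0,.08])): print(nm,proj("side",P).round(1),proj("top",P).round(1))
```

```text
pre: tip [0.5892 0.0825 0.15  ] expected .5893 .0829; side [326.7 224.9]
at [0.6951 0.0838 0.0966] w 0.012 f [-0.6 -0.4 -3.6]
to (0.6954, 0.083, 0.0965) tool mm [ 0.8 -0.3  0.3] rows@30 0.0
to (0.6954, 0.083, 0.0835) tool mm [-0.   8.4  9.9] rows@30 0.3
motor [0.6836 0.0844 0.0441]
body mid [353.8 219.8] [275.4 183.9]
tip [354.9 203. ] [273.2 177.1]
```

Emit:
carry_out --steps '[{"dr": [0,0,0],"dp": [0.8,3.5,4.2],"claw": 1},{"dr": [0,0,0],"dp": [0,2.6,3.2],"claw": 1},{"dr": [0,0,0],"dp": [0,1.4,1.8],"claw": 1},{"dr": [0,0,0],"dp": [0,0.6,0.8],"claw": 1},{"dr": [0,0,0],"dp": [0,0.3,0.4],"claw": 1},{"dr": [0,0,0],"dp": [0,0,0],"claw": 1},{"dr": [0,0,0],"dp": [0,0,0],"claw": 1},{"dr": [0,0,0],"dp": [0,0,0],"claw": 1},{"dr": [0,0,0],"dp": [0,0,0],"claw": 1}]'

```text
t: 7.88
position: [0.6958, 0.083, 0.0832]
orientation: [-1.771, 1.873, -0.686]
ft_force: [-0.0, -1.1, -3.5]
grip_width: 0.0121
```

Run:
```python
from h import *
s=camera("side");t=camera("top")
a=cv2.resize(s[175:255,310:390,::-1],(500,500),interpolation=2)
b=cv2.resize(t[160:210,235:300,::-1],(300,231),interpolation=2); b=np.vstack([b,np.zeros((269,300,3),np.uint8)])
cv2.imwrite("pics/g4.png",np.hstack([a,b])); way((.6954,.083,.0825))
```

```text
at [0.6957 0.083  0.0832] w 0.0123 f [ 0.3 -0.2 -2.8]
to (0.6954, 0.083, 0.0825) tool mm [0.  0.7 0.3] rows@30 0.0
```

View pics/g4.png

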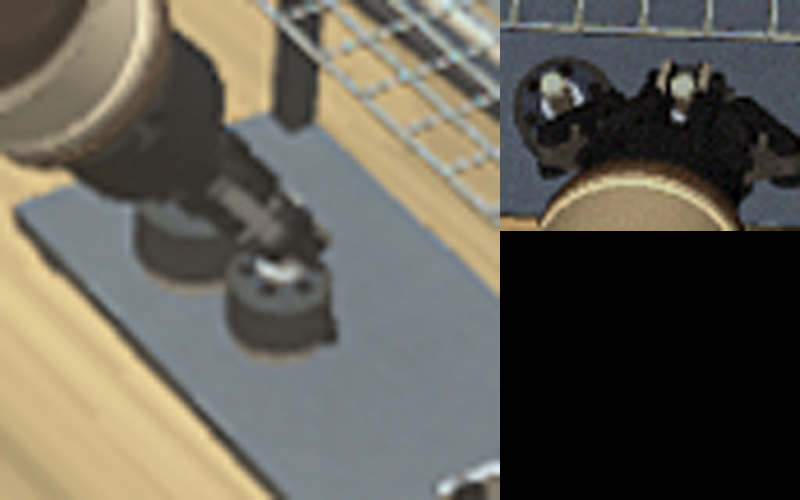

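The medium motor stands upright over its spot, still carried. I'll lower the last millimetre and open a little, so the fingers keep clear of the large motor's adapter.

Emit:
carry_out --steps '[{"dr": [0,0,0],"dp": [0,0.4,0.5],"claw": 1},{"dr": [0,0,0],"dp": [0,0.3,0.4],"claw": 1},{"dr": [0,0,0],"dp": [0,0,0],"claw": 1},{"dr": [0,0,0],"dp": [0,0,0],"claw": 1},{"dr": [0,0,0],"dp": [0,0,0],"claw": 1}]'

```text
t: 8.4
position: [0.6957, 0.083, 0.0819]
orientation: [-1.771, 1.873, -0.686]
ft_force: [-0.1, 0.1, -3.6]
grip_width: 0.0122
```

Emit:
carry_out --steps '[{"dr": [0,0,0],"dp": [0,0,0],"claw": 0.55},{"dr": [0,0,0],"dp": [0,0,0],"claw": 0.5},{"dr": [0,0,0],"dp": [0,0,0],"claw": 0.4},{"dr": [0,0,0],"dp": [0,0,0],"claw": 0.3},{"dr": [0,0,0],"dp": [0,0,0],"claw": 0.3},{"dr": [0,0,0],"dp": [0,0,0],"claw": 0.3}]'

```text
t: 8.9
position: [0.6958, 0.083, 0.082]
orientation: [-1.771, 1.873, -0.686]
ft_force: [-0.7, 0.8, 0.1]
grip_width: 0.0299
```

Emit:
carry_out --steps '[{"dr": [0,0,0],"dp": [0,0,-8],"claw": 0.3},{"dr": [0,0,0],"dp": [0,0,-15],"claw": 0.3},{"dr": [0,0,0],"dp": [0,0,-20],"claw": 0.3},{"dr": [0,0,0],"dp": [0,0,-30],"claw": 0.3},{"dr": [0,0,0],"dp": [0,0,-35],"claw": 0.3},{"dr": [0,0,0],"dp": [0,20,-30],"claw": 0},{"dr": [0,0,0],"dp": [0,30,-25],"claw": -0.5},{"dr": [0,0,0],"dp": [0,35,-20],"claw": -1},{"dr": [0,0,0],"dp": [0,0,0],"claw": -1},{"dr": [0,0,0],"dp": [0,0,0],"claw": -1},{"dr": [0,0,0],"dp": [0,0,0],"claw": -1}]'

```text
t: 9.82
position: [0.5135, 0.0936, 0.1681]
orientation: [-1.77, 1.871, -0.687]
ft_force: [0.7, -0.4, 0.3]
grip_width: 0.0851
```

Run:
```python
from h import *
s=camera("side");t=camera("top")
cv2.imwrite("pics/g5.png",np.hstack([cv2.resize(s[180:250,310:390,::-1],(400,350),interpolation=2),cv2.resize(t[160:220,230:310,::-1],(400,300),interpolation=2)[:350] if 0 else cv2.resize(t[155:225,230:310,::-1],(400,350),interpolation=2)]))
G=np.array([.512,.117,.063]); way(G+.019*RT[:,2]-.07*RT[:,2],G+.019*RT[:,2])
```

```text
at [0.5139 0.0934 0.1675] w 0.0852 f [ 0.5  0.2 -0.6]
to [0.47926602 0.11877843 0.10206827] tool mm [-23.5  69.7  26.7] rows@30 2.3
to [0.52419501 0.11633745 0.04844516] tool mm [-0.2  0.2 70. ] rows@30 2.3
```

View pics/g5.png

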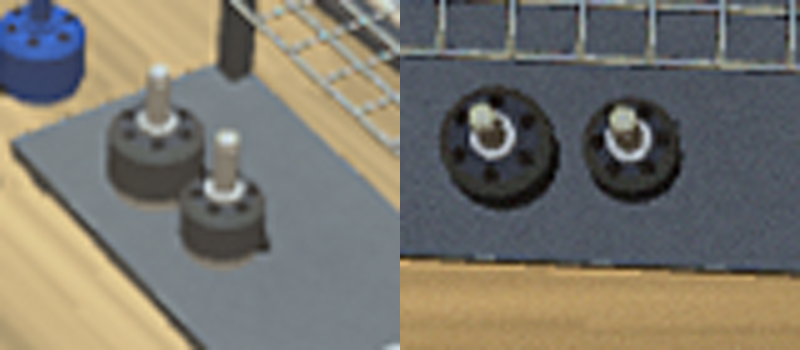

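The medium motor stands upright beside the large one, in line with the front edge. Top crop centres are about (498,147) and (632,150), with a gap of about 27 crop px (13 mm). I'll measure it more precisely while picking up the small motor.

Run:
```python
from h import *
im=cv2.imread("pics/g5.png"); t=im[:,400:]
g=cv2.GaussianBlur(t,(5,5),0).astype(int)
m=((g[:,:,0]<72)&(g.sum(2)<230)).astype(np.uint8); m[:70]=0; m=cv2.morphologyEx(m,cv2.MORPH_CLOSE,np.ones((21,21)))
n,l,st,c=cv2.connectedComponentsWithStats(m)
for i in range(1,n):
    if st[i,4]>2000:
        (cx,cy),r=cv2.minEnclosingCircle(cv2.findContours((l==i).astype(np.uint8),0,2)[0][0])
        for a,b in((cx,cy),c[i]):
            u,v=230+(a+.5)/5-.5,155+(b+.5)/5-.5; P=ray("top",u,v,.03+.02); print(st[i],(round(u,1),round(v,1)),r,P.round(4))
```

```text
[   39    85   122   127 11101] (249.5, 184.3) 63.97450256347656 [0.687  0.1501 0.05  ]
[   39    85   122   127 11101] (np.float64(249.7), np.float64(184.6)) 63.97450256347656 [0.6862 0.1495 0.05  ]
[ 183   96  102  109 8535] (276.0, 184.6) 54.704917907714844 [0.6854 0.0842 0.05  ]
[ 183   96  102  109 8535] (np.float64(276.1), np.float64(184.6)) 54.704917907714844 [0.6854 0.0839 0.05  ]
[   0  254  400   23 2143] (269.5, 207.6) 199.80313110351562 [0.6273 0.1003 0.05  ]
[   0  254  400   23 2143] (np.float64(271.0), np.float64(207.6)) 199.80313110351562 [0.6273 0.0967 0.05  ]
```

Emit:
carry_out --steps '[{"dr": [0,0,0],"dp": [-8,23,9],"claw": -1},{"dr": [0,0,0],"dp": [-8,24,9],"claw": -1},{"dr": [0,0,0],"dp": [-7.5,23,9],"claw": -1},{"dr": [0,0,0],"dp": [0,0,0],"claw": -1},{"dr": [0,0,0],"dp": [0,0,0],"claw": -1},{"dr": [0,0,0],"dp": [0,0,0],"claw": -1},{"dr": [0,0,0],"dp": [0,0,0],"claw": -1}]'

```text
t: 10.5
position: [0.4798, 0.1187, 0.1027]
orientation: [-1.769, 1.872, -0.687]
ft_force: [-0.3, -0.6, 0.5]
grip_width: 0.0855
```

Run:
```python
from h import *
t=camera("top"); cv2.imwrite("pics/g6.png",cv2.resize(t[225:285,230:300,::-1],(560,480),interpolation=2))
G=np.array([.512,.117,.063]); way(G+.019*RT[:,2])
```

```text
at [0.4796 0.1186 0.1026] w 0.0854 f [-0.3  0.4  0.1]
to [0.52419501 0.11633745 0.04844516] tool mm [-0.4  0.9 70.2] rows@30 2.3
```

View pics/g6.png

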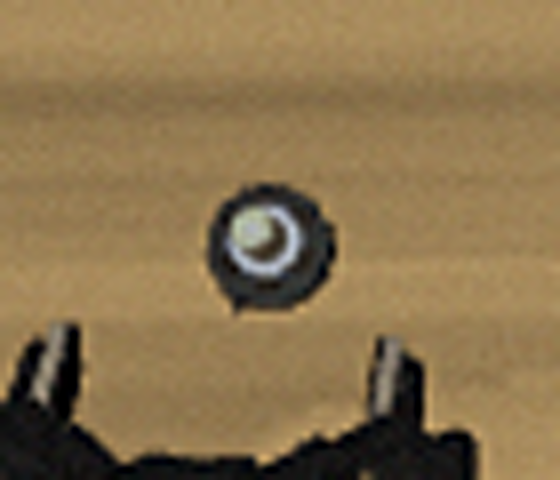

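The row measures 66 mm between centres (wanted 67), with x within 1–2 mm. The small motor's adapter is at crop (258,232), between the open fingers at 60 and 395. Gripping it.

Emit:
carry_out --steps '[{"dr": [0,0,0],"dp": [-0.9,0.9,20],"claw": -1},{"dr": [0,0,0],"dp": [0,0,25],"claw": -1},{"dr": [0,0,0],"dp": [0,0,15],"claw": -1},{"dr": [0,0,0],"dp": [0,0,10],"claw": -1},{"dr": [0,0,0],"dp": [0,0,0],"claw": 0},{"dr": [0,0,0],"dp": [0,0,0],"claw": 0.3},{"dr": [0,0,0],"dp": [0,0,0],"claw": 0.5},{"dr": [0,0,0],"dp": [0,0,0],"claw": 0.6},{"dr": [0,0,0],"dp": [0,0,0],"claw": 0.7},{"dr": [0,0,0],"dp": [0,0,0],"claw": 1},{"dr": [0,0,0],"dp": [0,0,0],"claw": 1},{"dr": [0,0,0],"dp": [0,0,0],"claw": 1},{"dr": [0,0,0],"dp": [0,0,0],"claw": 1},{"dr": [0,0,0],"dp": [0,0,0],"claw": 1}]'

```text
t: 11.72
position: [0.5232, 0.1173, 0.048]
orientation: [-1.77, 1.871, -0.687]
ft_force: [-3.1, -0.2, 8.3]
grip_width: 0.0126
```

Run:
```python
from h import *
print(ray("top",262.6,254.5,.036).round(4),ray("top",261.7,253.1,.077).round(4))
camera("side"); p=state()["position"]; way((p[0],p[1],.125))
t=camera("top"); cv2.imwrite("pics/g7.png",cv2.resize(t[225:285,230:300,::-1],(560,480),interpolation=2))
s=camera("side"); w=s[235:262,280:312].astype(int); dk=(w.sum(2)<330)&(abs(w[:,:,0]-w[:,:,2])<30)
for r in range(8,24,3): xs=np.nonzero(dk[r])[0]; print(r+235,(xs.min()+280,xs.max()+280) if len(xs) else None)
print(proj("side",(.512,.117,.018)))
```

```text
[0.5125 0.1187 0.036 ] [0.5117 0.1161 0.077 ]
at [0.5232 0.1173 0.048 ] w 0.0124 f [-4.  -0.   7.2]
to (np.float64(0.5231793317423791), np.float64(0.11732646460505529), 0.125) tool mm [  0.1 -49.7 -58.8] rows@30 2.0
243 (np.int64(288), np.int64(301))
246 (np.int64(290), np.int64(302))
249 (np.int64(290), np.int64(302))
252 (np.int64(289), np.int64(301))
255 (np.int64(293), np.int64(299))
258 None
[296.14231174 248.54169882]
```

Emit:
carry_out --steps '[{"dr": [0,0,0],"dp": [0,-5,-6],"claw": 1},{"dr": [0,0,0],"dp": [0,-15,-18],"claw": 1},{"dr": [0,0,0],"dp": [0,-15,-18],"claw": 1},{"dr": [0,0,0],"dp": [0,-14.7,-16.8],"claw": 1},{"dr": [0,0,0],"dp": [0,0,0],"claw": 1},{"dr": [0,0,0],"dp": [0,0,0],"claw": 1},{"dr": [0,0,0],"dp": [0,0,0],"claw": 1}]'

```text
t: 12.45
position: [0.5224, 0.1172, 0.1233]
orientation: [-1.771, 1.873, -0.686]
ft_force: [0.6, -0.8, -2.1]
grip_width: 0.0127
```

Run:
```python
from h import *
s=camera("side"); t=camera("top")
way((.58,.0251,.125),(.58,.0251,.091),(.6924,.0251,.091),(.6924,.0251,.078))
cv2.imwrite("pics/g7.png",np.hstack([cv2.resize(s[190:270,260:340,::-1],(400,400),interpolation=2),cv2.resize(t[215:295,220:300,::-1],(400,400),interpolation=2)]))
p=state()["position"]; print(proj("side",p+[-.0112,.0006,-.03]),proj("top",p+[-.0112,.0006,-.048+.076]))
```

```text
at [0.5223 0.1172 0.1228] w 0.0119 f [ 0.1 -0.3 -2. ]
to (0.58, 0.0251, 0.125) tool mm [ 88.7 -49.4  38.9] rows@30 3.0
to (0.58, 0.0251, 0.091) tool mm [-0.1 21.9 26. ] rows@30 0.9
to (0.6924, 0.0251, 0.091) tool mm [ -6.4 -85.9  72.2] rows@30 2.9
to (0.6924, 0.0251, 0.078) tool mm [-0.   8.4 10. ] rows@30 0.3
[295.27669999 228.0179783 ] [256.9604547 249.9326739]
```

View pics/g7.png

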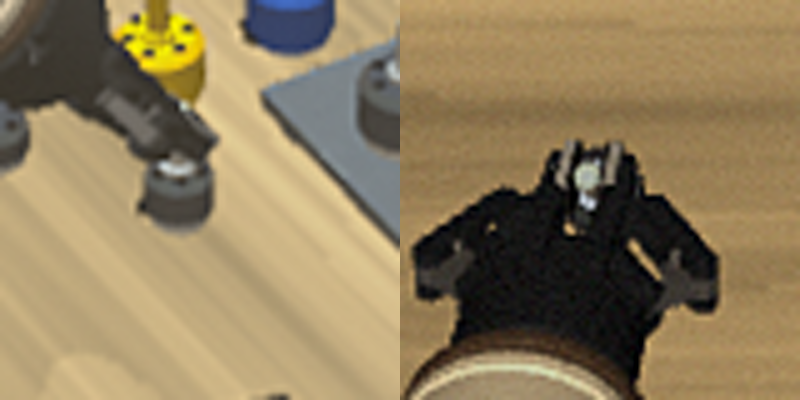

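The small motor is held upright, with its body at side (295.6,229.6) and its tip at top (257.4,250.6); both match the prediction within 1.6 px. Eleven pictures viewed, so I'll keep the last for the end check. Moving to the rack.

Emit:
carry_out --steps '[{"dr": [0,0,0],"dp": [10,-6,5],"claw": 1},{"dr": [0,0,0],"dp": [20,-11,9],"claw": 1},{"dr": [0,0,0],"dp": [23,-13,10],"claw": 1},{"dr": [0,0,0],"dp": [20,-11,9],"claw": 1},{"dr": [0,0,0],"dp": [15.7,-8.4,5.9],"claw": 1},{"dr": [0,0,0],"dp": [0,10,12],"claw": 1},{"dr": [0,0,0],"dp": [0,10,12],"claw": 1},{"dr": [0,0,0],"dp": [0,0,0],"claw": 1},{"dr": [0,0,0],"dp": [0,0,0],"claw": 1},{"dr": [0,0,0],"dp": [0,0,0],"claw": 1}]'

```text
t: 13.38
position: [0.5808, 0.0253, 0.0954]
orientation: [-1.771, 1.873, -0.686]
ft_force: [-0.2, -0.6, -0.9]
grip_width: 0.0124
```

Run:
```python
from h import *
camera("side"); way((.6924,.0251,.091),(.6924,.0251,.078))
```

```text
at [0.581  0.0253 0.0958] w 0.0122 f [ 0.7  0.  -1.5]
to (0.6924, 0.0251, 0.091) tool mm [ -6.  -81.9  75.4] rows@30 2.7
to (0.6924, 0.0251, 0.078) tool mm [-0.   8.4  9.9] rows@30 0.3
```

Emit:
carry_out --steps '[{"dr": [0,0,0],"dp": [-0.8,-8,7],"claw": 1},{"dr": [0,0,0],"dp": [-1,-14,13],"claw": 1},{"dr": [0,0,0],"dp": [-1.2,-16,15],"claw": 1},{"dr": [0,0,0],"dp": [-1.2,-16,15],"claw": 1},{"dr": [0,0,0],"dp": [-1,-15,13],"claw": 1},{"dr": [0,0,0],"dp": [-0.8,-12.9,12],"claw": 1},{"dr": [0,0,0],"dp": [0,0,0],"claw": 1},{"dr": [0,0,0],"dp": [0,0,0],"claw": 1},{"dr": [0,0,0],"dp": [0,0,0],"claw": 1},{"dr": [0,0,0],"dp": [0,0,0],"claw": 1},{"dr": [0,0,0],"dp": [0,0,0],"claw": 1}]'

```text
t: 14.35
position: [0.6916, 0.0249, 0.0909]
orientation: [-1.771, 1.872, -0.686]
ft_force: [0.2, 0.3, -1.9]
grip_width: 0.0124
```

Run:
```python
from h import *
t=camera("top"); cv2.imwrite("pics/t8.png",t[:,:,::-1]); way((.6924,.0251,.079))
```

```text
at [0.6916 0.0249 0.0909] w 0.012 f [-0.4 -0.4 -1.1]
to (0.6924, 0.0251, 0.079) tool mm [-0.3  7.1  9.6] rows@30 0.3
```

Emit:
carry_out --steps '[{"dr": [0,0,0],"dp": [-0.3,3,4],"claw": 1},{"dr": [0,0,0],"dp": [0,2,3],"claw": 1},{"dr": [0,0,0],"dp": [0,1.2,1.6],"claw": 1},{"dr": [0,0,0],"dp": [0,0.9,1],"claw": 1},{"dr": [0,0,0],"dp": [0,0,0],"claw": 1},{"dr": [0,0,0],"dp": [0,0,0],"claw": 1},{"dr": [0,0,0],"dp": [0,0,0],"claw": 1},{"dr": [0,0,0],"dp": [0,0,0],"claw": 1}]'

```text
t: 15.07
position: [0.6927, 0.025, 0.0788]
orientation: [-1.771, 1.873, -0.686]
ft_force: [-0.1, -0.7, -1.6]
grip_width: 0.0118
```

Run:
```python
from h import *
s=camera("side"); cv2.imwrite("pics/s9.png",s[:,:,::-1]); way((.6924,.0251,.0772))
P=np.array([.6812,.0257,.048]); print(proj("side",P))
w=s[215:265,345:395].astype(int); g=w.sum(2)
for r in range(10,46,3): print(r+215,''.join('#' if v<200 else '+' if v<260 else '.' for v in g[r]))
```

```text
at [0.6927 0.025  0.0788] w 0.0124 f [-0.1 -0.5 -1.9]
to (0.6924, 0.0251, 0.0772) tool mm [-0.   1.2  1. ] rows@30 0.0
[365.63884651 236.00855544]
225 .+###+++...+####+......+###+......................
228 ..###++++++++###############......................
231 .....++++++++...++........#.......................
234 ...............+.....+#+..........................
237 ..............####++++++++##......................
240 .............+####++++#++#+.......................
243 ..................................................
246 .++...............................................
249 ....++............................................
252 .......++..............................++#........
255 ..........+..........................+####+.......
258 .............#.......................#####........
```

Emit:
carry_out --steps '[{"dr": [0,0,0],"dp": [0,0.6,0.7],"claw": 1},{"dr": [0,0,0],"dp": [0,0.5,0.6],"claw": 1},{"dr": [0,0,0],"dp": [0,0,0],"claw": 1},{"dr": [0,0,0],"dp": [0,0,0],"claw": 1},{"dr": [0,0,0],"dp": [0,0,0],"claw": 1},{"dr": [0,0,0],"dp": [0,0,0],"claw": 1}]'

```text
t: 15.62
position: [0.6932, 0.025, 0.078]
orientation: [-1.77, 1.871, -0.688]
ft_force: [-4.2, -0.1, 7.6]
grip_width: 0.0122
```

The motor is firmly on the deck at the expected height. Releasing and backing out.

Emit:
carry_out --steps '[{"dr": [0,0,0],"dp": [0,-0.4,-0.5],"claw": 1},{"dr": [0,0,0],"dp": [0,0,0],"claw": 1},{"dr": [0,0,0],"dp": [0,0,0],"claw": 0.55},{"dr": [0,0,0],"dp": [0,0,0],"claw": 0.5},{"dr": [0,0,0],"dp": [0,0,0],"claw": 0.4},{"dr": [0,0,0],"dp": [0,0,0],"claw": 0.3},{"dr": [0,0,0],"dp": [0,0,0],"claw": 0.3},{"dr": [0,0,0],"dp": [0,0,0],"claw": 0.3},{"dr": [0,0,0],"dp": [0,0,-8],"claw": 0.3},{"dr": [0,0,0],"dp": [0,0,-15],"claw": 0.3},{"dr": [0,0,0],"dp": [0,0,-20],"claw": 0.3},{"dr": [0,0,0],"dp": [0,0,-30],"claw": 0.3},{"dr": [0,0,0],"dp": [0,0,-30],"claw": 0.3},{"dr": [0,0,0],"dp": [20,20,-20],"claw": 0.3},{"dr": [0,0,0],"dp": [30,20,-20],"claw": 0.3},{"dr": [0,0,0],"dp": [30,10,-10],"claw": 0.3},{"dr": [0,0,0],"dp": [0,0,0],"claw": 0.3},{"dr": [0,0,0],"dp": [0,0,0],"claw": 0.3},{"dr": [0,0,0],"dp": [0,0,0],"claw": 0.3}]'

```text
t: 17.2
position: [0.5515, -0.047, 0.163]
orientation: [-1.769, 1.873, -0.687]
ft_force: [0.7, 0.5, -0.1]
grip_width: 0.03
```

```bash
cat > meas.py <<'E'
from h import *
def top(name):
    t=camera("top")[:,:,::-1]; cv2.imwrite(name,t); c=cv2.resize(t[155:225,230:370],None,fx=5,fy=5,interpolation=2)
    g=cv2.GaussianBlur(c,(5,5),0).astype(int); m=((g[:,:,0]<72)&(g.sum(2)<230)).astype(np.uint8); m[:70]=0; m[250:]=0
    m=cv2.morphologyEx(m,cv2.MORPH_CLOSE,np.ones((21,21))); n,l,st,cc=cv2.connectedComponentsWithStats(m)
    for i in range(1,n):
        if st[i,4]>300:
            (a,b),r=cv2.minEnclosingCircle(cv2.findContours((l==i).astype(np.uint8),0,2)[0][0])
            for h in((.02,) if r>30 else (.072,)): print(st[i],round(r),ray("top",230+(a+.5)/5-.5,155+(b+.5)/5-.5,.03+h).round(4))
if __name__=="__main__":
    top("pics/t10.png"); s=camera("side")[:,:,::-1]; cv2.imwrite("pics/s10.png",s)
    # keeper post in side: black blob
    w=s[245:285,365:400].astype(int); d=w.max(2)<60; ys,xs=np.nonzero(d); print("post rows",ys.min()+245,ys.max()+245)
    for r in range(ys.min(),ys.max()+1,3): q=np.nonzero(d[r])[0]; print(r+245,(q.min()+365,q.max()+365) if len(q) else None)
    P=W(-.060,-.150,.03); print("post nominal",W(-.06,-.15,.102),proj("side",W(-.06,-.15,.102)),proj("side",W(-.06,-.15,.034)),proj("top",W(-.06,-.15,.102)))
    way()
E
python3 meas.py
```

```text
[652  70  32  53 652] 29 [ 0.6965 -0.128   0.102 ]
[541  80  14 142 801] 71 [ 0.6836 -0.0713  0.05  ]
[   39    85   122   127 11143] 64 [0.6871 0.15   0.05  ]
[ 182   96  103  109 8535] 55 [0.6858 0.0836 0.05  ]
[ 306  114   85   90 5178] 48 [0.6803 0.0283 0.05  ]
[ 589  196   38   54 1343] 29 [ 0.6346 -0.0967  0.102 ]
post rows 253 284
253 (np.int64(383), np.int64(386))
256 (np.int64(383), np.int64(386))
259 (np.int64(382), np.int64(386))
262 (np.int64(382), np.int64(385))
265 (np.int64(382), np.int64(385))
268 (np.int64(382), np.int64(385))
271 (np.int64(381), np.int64(384))
274 None
277 None
280 (np.int64(399), np.int64(399))
283 None
post nominal [ 0.6395507 -0.0998245  0.102    ] [384.10526596 253.45350443] [382.01620798 272.37218733] [352.07942119 197.05180658]
at [ 0.5518 -0.046   0.1625] w 0.0297 f [0.5 0.1 0.2]
```

By bounding boxes the motors stand about 66.5 and 57.3 mm apart, so gaps of about 14.5 mm, and the row is straight within about 1.5 mm. Next is the keeper post.

Run:
```python
from h import *
G=np.array([.636,-.100,.088]); T=G+.019*RT[:,2]; way(T-.07*RT[:,2],T)
```

```text
at [ 0.5518 -0.046   0.1625] w 0.0297 f [0.5 0.1 0.2]
to [ 0.60326602 -0.09822157  0.12706827] tool mm [ 49.2 -18.7  62.1] rows@30 2.1
to [ 0.64819501 -0.10066255  0.07344516] tool mm [-0.2  0.2 70. ] rows@30 2.3
```

Emit:
carry_out --steps '[{"dr": [0,0,0],"dp": [16,-6,20],"claw": 0.3},{"dr": [0,0,0],"dp": [17,-7,22],"claw": 0.3},{"dr": [0,0,0],"dp": [16.2,-5.7,20.1],"claw": 0.3},{"dr": [0,0,0],"dp": [0,0,0],"claw": 0.3},{"dr": [0,0,0],"dp": [0,0,0],"claw": 0.3},{"dr": [0,0,0],"dp": [0,0,0],"claw": 0.3},{"dr": [0,0,0],"dp": [0,0,0],"claw": 0.3}]'

```text
t: 17.88
position: [0.6029, -0.098, 0.1274]
orientation: [-1.772, 1.871, -0.686]
ft_force: [-0.6, -0.3, 0.7]
grip_width: 0.0302
```

Run:
```python
from h import *
t=camera("top")[:,:,::-1]; cv2.imwrite("pics/t11.png",t)
c=t[188:212,338:366].astype(int).sum(2)
for r in range(c.shape[0]): print(188+r,' '.join('%3d'%v for v in c[r]))
G=np.array([.636,-.100,.088]); T=G+.019*RT[:,2]; way(T)
print(proj("top",(.6405,-.1,.102)),proj("top",T-.07*RT[:,2]),[proj("top",T-.07*RT[:,2]+k*RT[:,0]) for k in(-.015,.015)])
```

```text
188 243 195 528 536 541 526 502 510 502 498 518 524 516 509 527 527 511 517 519 541 401 257 258 260 262 378 373 375
189 248 156 516 533 524 530 508 491 510 522 508 503 512 505 533 530 523 504 520 540 419 255 256 264 404 398 382 383
190 231 293 527 527 527 534 507 505 509 508 505 502 517 518 530 529 505 512 517 538 400 268 270 263 414 385 386 395
191 224 283 516 512 543 521 508 513 499 507 506 507 515 521 523 502 500 508 515 524 408 267 264 257 417 403 399 406
192 183 270 536 506 523 514 504 511 510 521 519 508 520 539 548 538 522 523 516 533 416 254 274 240 392 377 373 378
193 198 292 524 518 527 511 511 506 495 507 520 523 554 510 526 518 508 539 522 546 401 268 257 280 377 373 382 393
194 201 297 528 507 525 534 500 499 507 512 525 544 526 279 120  83 309 552 517 542 389 262 243 373 403 404 390 396
195 199 319 515 513 527 509 502 513 502 506 540 542  69  24  57  27 124 524 537 546 320 247 258 368 415 401 391 413
196 199 167 108 448 536 517 503 514 491 521 545 390  96  96  85  66  34 233 536 546 324 247 225 365 427 428 433 421
197 216 174 136 547 533 524 487 508 508 524 577 111  63 
[... 1244 characters left out ...]
139 286 368 173 193 255 251 258 265 260 273 265 264 247 265 275 214   0 369 339 410 414 425
209 284 296 312  96  29   5 285 387 163 204 304 268 270 285 274 291 280 259 264 276 273 214   0 350 372 378 255 383
210 312 317 364  91  15  14 219 386 191 200 265 267 247 254 249 258 272 272 270 266 285 209   0 241 364 172   7  59
211 171 174 145 208  37   0 214 371 278  81 132 114 130 128 128 168 184 190 209 231 225 100   0 166 374 230  67  13
at [ 0.6029 -0.0982  0.1277] w 0.03 f [0.3 0.4 0.8]
to [ 0.64819501 -0.10066255  0.07344516] tool mm [-0.1  0.4 70.7] rows@30 2.4
[352.14398725 196.65835203] [352.71810409 209.99241932] [array([346.19844167, 209.71588267]), array([359.23562804, 210.26886526])]
```

The post top is at top (351.8,197.2), against a predicted (352.1,196.7). Gripping it.

Emit:
carry_out --steps '[{"dr": [0,0,0],"dp": [0,0.2,20],"claw": 0.3},{"dr": [0,0,0],"dp": [0,0.2,20],"claw": 0.3},{"dr": [0,0,0],"dp": [0,0,18],"claw": 0.3},{"dr": [0,0,0],"dp": [0,0,12.5],"claw": 0.3},{"dr": [0,0,0],"dp": [0,0,0],"claw": 0.3},{"dr": [0,0,0],"dp": [0,0,0],"claw": 0.5},{"dr": [0,0,0],"dp": [0,0,0],"claw": 0.6},{"dr": [0,0,0],"dp": [0,0,0],"claw": 0.7},{"dr": [0,0,0],"dp": [0,0,0],"claw": 0.75},{"dr": [0,0,0],"dp": [0,0,0],"claw": 0.8},{"dr": [0,0,0],"dp": [0,0,0],"claw": 0.8},{"dr": [0,0,0],"dp": [0,0,0],"claw": 0.8}]' --newtons 25

```text
t: 18.93
position: [0.6479, -0.1018, 0.0741]
orientation: [-1.77, 1.872, -0.687]
ft_force: [-9.4, 1.8, 7.3]
grip_width: 0.0133
```

Run:
```python
from h import *
camera("side"); p=state()["position"]; Y2=np.array([.051,.9987]); ds=.0603-.0495-Y2@p[:2]; print(ds)
q=p.copy(); q[:2]+=Y2*ds; way(tuple(q))
```

```text
0.07942468563988514
at [ 0.6479 -0.1018  0.0741] w 0.0133 f [-8.5  1.9  7.6]
to (np.float64(0.6519469799246731), np.float64(-0.022478304119108783), np.float64(0.07414407791395793)) tool mm [-79.4   0.2  -0.4] rows@30 2.6
```

Emit:
carry_out --steps '[{"dr": [0,0,0],"dp": [-4,0,0],"claw": 0.8},{"dr": [0,0,0],"dp": [-8,0,0],"claw": 0.8},{"dr": [0,0,0],"dp": [-10,0,0],"claw": 0.8},{"dr": [0,0,0],"dp": [-10,0,0],"claw": 0.8},{"dr": [0,0,0],"dp": [-10,0,0],"claw": 0.8},{"dr": [0,0,0],"dp": [-10,0,0],"claw": 0.8},{"dr": [0,0,0],"dp": [-8,0,0],"claw": 0.8},{"dr": [0,0,0],"dp": [-6,0,0],"claw": 0.8},{"dr": [0,0,0],"dp": [-4,0,0],"claw": 0.8},{"dr": [0,0,0],"dp": [0,0,0],"claw": 0.8},{"dr": [0,0,0],"dp": [0,0,0],"claw": 0.8},{"dr": [0,0,0],"dp": [0,0,0],"claw": 0.8},{"dr": [0,0,0],"dp": [0,0,0],"claw": 0.8}]'

```text
t: 20.07
position: [0.6517, -0.0318, 0.074]
orientation: [-1.77, 1.872, -0.687]
ft_force: [-15.8, 2.2, 12.7]
grip_width: 0.0129
```

Run:
```python
from h import *
t=camera("top")[:,:,::-1]; cv2.imwrite("pics/t12.png",t); cv2.imwrite("pics/s12.png",camera("side")[:,:,::-1])
p=state()["position"]; Y2=np.array([.051,.9987]); ds=.0603-.049-Y2@p[:2]; print("left to contact",ds); way()
c=t[172:202,286:326].astype(int).sum(2)
for r in range(0,c.shape[0],1): print(172+r,' '.join('%3d'%v for v in c[r]))
f=W(0,0,.075);
```

```text
left to contact 0.009846927696783945
at [ 0.6517 -0.0318  0.0741] w 0.0128 f [-15.8   2.6  11.4]
172 266 238 243 268 249 227 263 241 236 251 249 258 257 246 243 257 268 253 268 244 255 251 271 259 252 200 554 552 423 530 531 516 500 523 491 518 487 535 512 512
173 254 266 243 253 258 255 244 248 234 255 259 247 256 247 242 260 258 262 248 242 258 254 264 254 240 207 546 550 421 525 528 501 496 515 507 507 512 511 507 512
174 237 242 247 262 258 231 244 254 249 251 240 262 251 260 252 245 250 261 259 248 253 255 258 258 265 200 555 562 414 519 516 512 503 521 504 515 518 518 509 506
175 252 250 242 256 264 242 242 263 272 254 264 236 248 247 245 261 258 246 253 254 250 268 280 265 258 205 532 543 409 529 520 513 502 506 497 506 495 500 510 512
176 261 252 243 251 260 267 266 252 254 259 277 259 237 255 254 246 265 241 246 264 261 254 277 270 269 143 524 552 444 519 524 515 504 503 496 505 502 514 520 515
177 263 259 249 280 258 254 250 252 257 252 250 246 297 303 270 233 241 279 253 253 253 268 254 268 242 247 547 431 523 522 533 515 498 505 511 506 507 495 509 527
178 258 267 245 255
[... 3216 characters left out ...]
 110  39  15 350 391  78   4 119 131 137  38
198 260 255 255 257 272 277 258 246 246 259 255 269 260 261 249 248 267 258 261 260 250 258 198 194 264 295 332 461 433  52  54  56  73 324  70   0  28  69   1  15
199 262 257 264 269 251 267 258 262 270 268 270 262 255 253 270 271 254 273 269 290 131  33  31  26   4 251 586 572 300  51  45  63  10 131  70  12   0  21   4   5
200 261 268 260 252 259 263 262 269 251 252 259 252 255 271 263 251 269 265 279 159  46  58  61  61  48   7 131  16  17  41  63  56  62  64  36   4   0  33   0  43
201 266 261 260 250 260 261 259 263 273 260 259 256 262 261 274 263 272 152   2  44  62  47  41  61  51  10  65  42  48  44  58  36  58  83  67  23   8   6   2 125
```

Run:
```python
from h import *
for z in(.03,.066): 
    a=ray("top",311.1,185,.075); b=ray("top",307.8,185.5,z); print(z,a.round(4),b.round(4),"gap",Y@(b-a)[:2])
```

```text
0.03 [ 0.6769 -0.0032  0.075 ] [0.6877 0.0053 0.03  ] gap 0.009070991340862509
0.066 [ 0.6769 -0.0032  0.075 ] [0.6781 0.0049 0.066 ] gap 0.008187373813920585
```

Emit:
carry_out --steps '[{"dr": [0,0,0],"dp": [-2,0.3,-0.3],"claw": 0.8},{"dr": [0,0,0],"dp": [-2,0.3,-0.3],"claw": 0.8},{"dr": [0,0,0],"dp": [-1.5,0.2,-0.2],"claw": 0.8},{"dr": [0,0,0],"dp": [-0.5,0,0],"claw": 0.8},{"dr": [0,0,0],"dp": [0,0,0],"claw": 0.8},{"dr": [0,0,0],"dp": [0,0,0],"claw": 0.8},{"dr": [0,0,0],"dp": [0,0,0],"claw": 0.8},{"dr": [0,0,0],"dp": [0,0,0],"claw": 0.8}]'

```text
t: 20.83
position: [0.6518, -0.0261, 0.0741]
orientation: [-1.769, 1.872, -0.688]
ft_force: [2.3, 0.6, 6.8]
grip_width: 0.013
```

```bash
cat > gap.py <<'E'
from h import *
ts=[camera("top")[:,:,::-1].astype(float) for _ in range(4)]; t=np.mean(ts,0); cv2.imwrite("pics/gap.png",t)
p=state()["position"]; Y2=np.array([.051,.9987]); print("kin left",.0603-.049-Y2@p[:2]); way()
c=t[180:192,300:316].sum(2).astype(int)
for r in range(c.shape[0]): print(180+r,' '.join('%3d'%v for v in c[r]))
E
python3 gap.py
```

```text
kin left 0.004069948014477982
at [ 0.6518 -0.026   0.0741] w 0.0134 f [2.1 0.4 7.4]
180 520 449 384 111  92 185 262 260 230 449 545 245 529 521 518 498
181 499 292 476 294  56  85 182 254 223 461 543 302 527 527 521 497
182 369 199 323 594 119  76 127 254 222 455 540 291 523 517 522 494
183 210 145 323 581 171 135 142 217 217 460 536 376 529 515 513 492
184 168 146 339 576 273 144 132 192 227 450 532 369 523 516 517 497
185 161 167 460 552 139 110 142 188 228 469 534 346 519 523 514 492
186 236 386 542 328  62  78 151 142 221 578 543 241 518 522 506 493
187 553 558 362  99  66  88 143  59 216 546 536 327 523 517 514 497
188 330 327 162 134 125 118 117  93 220 550 550 422 514 519 507 491
189  32  98 145 163 169 164  53 204 226 547 536 418 515 526 510 493
190  70 137 158 158 161  61  39 258 211 524 550 410 516 513 514 508
191 126 157 162  96  89  54 160 267 144 525 547 416 519 522 516 516[ WARN:0@3.497] global loadsave.cpp:1063 imwrite_ Unsupported depth image for selected encoder is fallbacked to CV_8U.
```

Camera and kinematics agree on about 3.5–4 mm left. Creeping on.

Emit:
carry_out --steps '[{"dr": [0,0,0],"dp": [-1,0,0],"claw": 0.8},{"dr": [0,0,0],"dp": [-1,0,0],"claw": 0.8},{"dr": [0,0,0],"dp": [-0.7,0,0],"claw": 0.8},{"dr": [0,0,0],"dp": [-0.5,0,0],"claw": 0.8},{"dr": [0,0,0],"dp": [0,0,0],"claw": 0.8},{"dr": [0,0,0],"dp": [0,0,0],"claw": 0.8},{"dr": [0,0,0],"dp": [0,0,0],"claw": 0.8},{"dr": [0,0,0],"dp": [0,0,0],"claw": 0.8}]'

```text
t: 21.7
position: [0.652, -0.0229, 0.0741]
orientation: [-1.769, 1.872, -0.688]
ft_force: [0.8, -0.4, 7.5]
grip_width: 0.0129
```

```bash
python3 gap.py 2>/dev/null
```

```text
kin left 0.0009169496517414267
at [ 0.652  -0.0229  0.0741] w 0.013 f [2.1 0.4 7.5]
180 518 441 385 116 108 183 248 223 548 543 312 524 519 520 492 503
181 507 292 469 288  61  74 179 221 548 552 332 515 527 512 490 502
182 366 197 325 597 134  77 120 220 557 545 419 518 518 507 500 506
183 195 140 323 577 168 133 129 170 556 544 413 517 522 509 495 508
184 179 146 349 570 266 142 127  80 529 551 413 521 520 500 499 501
185 157 163 470 560 143 102 135 177 542 556 417 520 523 509 498 502
186 242 383 538 319  75  79 141 138 539 428 401 519 526 501 499 508
187 555 549 361  99  66  94 137  48 543 437 429 523 508 510 495 503
188 334 323 171 129 115 117  95  91 538 417 529 527 520 510 498 502
189  48  89 132 158 172 150  49 229 539 409 518 515 516 505 495 498
190  74 140 166 157 157  61  26 228 535 416 522 516 523 508 501 493
191 119 155 158  94  95  55 141 356 531 431 512 529 529 520 510 380
```

Emit:
carry_out --steps '[{"dr": [0,0,0],"dp": [-0.4,0,0],"claw": 0.8},{"dr": [0,0,0],"dp": [-0.3,0,0],"claw": 0.8},{"dr": [0,0,0],"dp": [0,0,0],"claw": 0.8},{"dr": [0,0,0],"dp": [0,0,0],"claw": 0.8},{"dr": [0,0,0],"dp": [0,0,0],"claw": 0.8},{"dr": [0,0,0],"dp": [0,0,0],"claw": 0.8},{"dr": [0,0,0],"dp": [0,0,0],"claw": 0.8},{"dr": [0,0,0],"dp": [0,0,0],"claw": 0.8}]'

```text
t: 22.57
position: [0.652, -0.0223, 0.0741]
orientation: [-1.769, 1.872, -0.688]
ft_force: [0.1, -2.4, 7.5]
grip_width: 0.013
```

```bash
python3 gap.py 2>/dev/null
```

```text
kin left 0.000270305690430522
at [ 0.652  -0.0223  0.0741] w 0.0133 f [ 1.6 -1.7  7.6]
180 511 447 382 109  95 188 247 253 535 420 410 523 517 508 500 508
181 510 295 469 292  56  81 176 252 535 430 408 520 523 511 498 507
182 369 205 322 593 122  83 116 256 541 433 421 521 520 495 496 501
183 204 139 322 573 170 128 130 266 546 419 524 530 519 507 497 499
184 179 141 335 570 268 144 129 216 543 426 521 520 517 500 495 504
185 158 174 469 559 131  99 135 144 538 442 523 524 516 511 499 498
186 246 382 545 319  76  80 134 245 546 296 518 521 518 499 504 499
187 560 556 359 102  63  94 129 217 542 319 514 517 517 504 497 494
188 330 337 165 132 127 104  91 252 542 405 519 526 512 499 498 503
189  30  92 128 165 164 151  10 445 543 374 520 518 511 505 496 505
190  73 130 154 160 167  59  10 459 542 244 516 524 520 507 498 493
191 124 157 151 100  94  43 127 460 543 296 520 526 527 521 409 388
```

Contact is just beginning: the y force shifted by about 2 N, and the small motor's pixels haven't changed. Releasing and retreating.

Emit:
carry_out --steps '[{"dr": [0,0,0],"dp": [0,0,0],"claw": 0.65},{"dr": [0,0,0],"dp": [0,0,0],"claw": 0.58},{"dr": [0,0,0],"dp": [0,0,0],"claw": 0.5},{"dr": [0,0,0],"dp": [0,0,0],"claw": 0.4},{"dr": [0,0,0],"dp": [0,0,0],"claw": 0.4},{"dr": [0,0,0],"dp": [0,0,0],"claw": 0.4},{"dr": [0,0,0],"dp": [0,0,-6],"claw": 0.4},{"dr": [0,0,0],"dp": [0,0,-12],"claw": 0.4},{"dr": [0,0,0],"dp": [0,0,-20],"claw": 0.4},{"dr": [0,0,0],"dp": [0,0,-30],"claw": 0.4},{"dr": [0,0,0],"dp": [0,0,-35],"claw": 0.4},{"dr": [0,0,0],"dp": [0,20,-35],"claw": 0.4},{"dr": [0,0,0],"dp": [0,25,-35],"claw": 0.4},{"dr": [0,0,0],"dp": [0,25,-35],"claw": 0.4},{"dr": [0,0,0],"dp": [0,20,-30],"claw": 0.4},{"dr": [0,0,0],"dp": [0,0,0],"claw": 0.4},{"dr": [0,0,0],"dp": [0,0,0],"claw": 0.4}]'

```text
t: 24.18
position: [0.4407, -0.0103, 0.1967]
orientation: [-1.767, 1.87, -0.693]
ft_force: [0.1, 0.1, -0.8]
grip_width: 0.0257
```

```bash
python3 gap.py 2>/dev/null
python3 - <<'E'
from h import *
import meas; meas.top("pics/t20.png")
t=cv2.imread("pics/t20.png"); s=camera("side")[:,:,::-1]
cv2.imwrite("pics/fin.png",np.vstack([cv2.resize(t[150:215,215:375],(800,325),interpolation=2),cv2.resize(s[185:285,250:560],(800,258),interpolation=2)]))
E
```

```text
kin left -0.001127628211916542
at [ 0.4417 -0.0101  0.1934] w 0.0254 f [-0.5 -0.1 -0.7]
180 531 449 392 119  97 183 258 259 548 435 422 536 534 519 515 515
181 525 300 478 294  59  80 174 265 549 443 424 539 530 520 503 518
182 382 212 336 611 126  88 115 263 549 440 437 539 534 517 509 514
183 197 137 335 587 175 138 142 272 552 427 541 535 528 516 514 504
184 174 144 359 586 270 144 128 231 549 433 527 526 535 519 506 515
185 162 176 477 568 149 109 130 158 545 452 532 533 529 518 508 515
186 245 387 559 330  76  86 130 253 559 301 529 537 531 516 511 515
187 568 573 359 106  64  97 129 218 559 327 531 541 527 514 506 517
188 338 342 171 137 130 119  91 269 551 410 531 531 522 521 510 510
189  38  94 141 164 177 152  27 461 559 382 536 533 529 507 515 514
190  81 141 165 154 169  58   8 474 560 246 528 533 528 508 517 507
191 124 166 164 108 101  40 134 474 555 319 531 544 522 511 510 514
[652  70  32  22 599] 18 [ 0.7045 -0.1277  0.102 ]
[   39    86   122   125 11068] 64 [0.6875 0.1497 0.05  ]
[ 182   96  103  109 8511] 55 [0.6856 0.0834 0.05  ]
[ 306  114   82   90 5395] 52 [0.6792 0.0226 0.05  ]
[ 433  190   30   56 1350] 28 [ 0.6379 -0.0218  0.102 ]
```

View pics/fin.png

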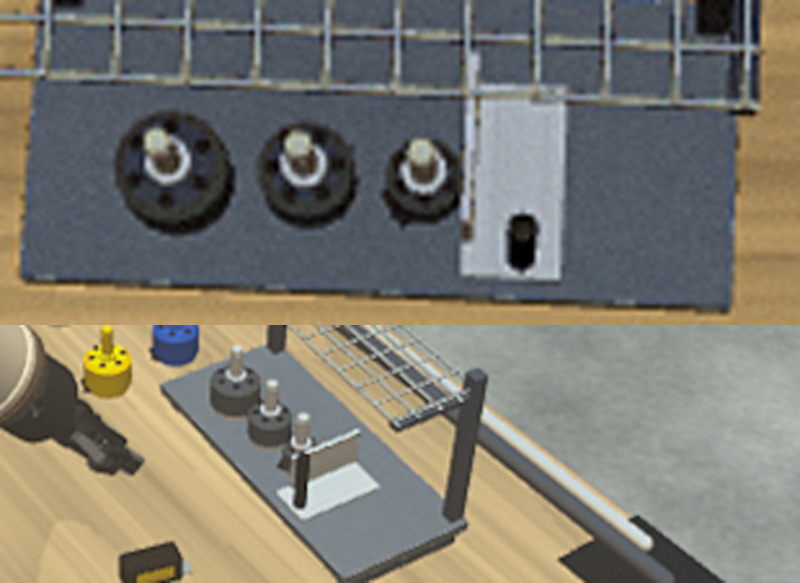

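The final picture shows all three motors upright in one row: top-crop body centres (175,172), (307,175) and (423,180), with equal gaps. The keeper face is against the small motor at column 462, and the robot is clear. Handing in.

```bash
python3 -c "
from rig import *
print(job_done())"
```

```text
the job is handed in; nothing more can be done
None
```

The medium and small motors now stand upright on the deck, in a row with the large motor. The keeper is slid up to the small one. I handed the job in at about 24.5 s of the 56 s allowed, with the gripper clear of everything.

**Last checks:**
- **Spacing:** Motor centres are about 66.5 mm (large to medium) and 57–58 mm (medium to small) apart. That gives gaps of about 14–15 mm against the 15 mm asked for.
- **Row:** The three are in line within about 1.5–2 mm of parallel to the front edge, with the medium about 1.5 mm too far back on the deck.
- **Keeper:** The gap to the small motor is about 0.3 mm or touching. The sideways force shifted by about 2 N at the end, and the small motor did not move in the image.
- **Forces and bystanders:** Wrist force readings stayed below about 20 N. The large motor did not move, and I never reached for any of the other items.

**Disagreements:**
- **Small motor:** A circle fit in the top view, disturbed by shadow, put it about 2.5 mm nearer the medium (about 12.5 mm gap). The bounding boxes and the arm's own position both gave about 14.5–15 mm, and I used those.
- **Deck direction:** The two cameras differed by about 0.01 rad. I used a value in between.

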